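# Pry open the die cover and lift out the formed bracket

### The arm

A 6-joint arm with a two-finger parallel gripper is mounted at the origin on the work surface. World frame = base frame: x ahead of the robot, y to its left, z up, the work surface at z = 0. Lengths are in mm, angles in rad, forces in N, time in s.
With the tool pointing down it reaches from about 350 to 975 mm from the base axis. Payload 7.1 kg.
Tool frame: the origin (TCP) lies on the front face of the gripper's body, between the roots of the fingers; the fingertips stand 80 mm ahead of it and the grasp point (between the pads) lies 61 mm ahead of it (env.tips_ahead is the distance from the TCP to the fingertips, in mm); z points along the fingers, y is the line along which they close (so a half turn about z gives the same grasp; the last joint's range is limited). The gripper opens to 88 mm and grips with 3 to 60 N. Pads are 20 mm wide; open, the fingers measure 115 mm over their backs; the gripper's body (75 mm by 178 mm) begins 61 mm behind the grasp point.
Start: joints at [-1.164, 0.423, 1.63, -0, 1.089, -0.019], TCP at [258.171, -569.169, 302.675] pointing down, gripper open.
Joint ranges: [-3, 3], [-0.9, 2.11], [0.09, 2.58], [-1.31, 4.45], [0.11, 2.69], [-2.54, 2.54]. Speed limits (rad/s): [2.39, 2.39, 3.01, 3.14, 3.14, 3.14].

### API

Orientations are given as a unit quaternion [x, y, z, w].
In Python, from station import env, set_gripper, viewer, workorder gives the robot as it stands. Calls block until the motion is done:
- env.reach(position, orientation): joint-space move of the TCP to a pose.
- env.move_l(position, rot=None, rate=150, f_stop=None): straight line of the TCP; rot=None keeps the orientation; rate is the mean speed in mm/s. With f_stop (N) it stops when the force on the tool has changed by that much, and returns True; else False.
- env.move_joints(angles): joint-space move.
- set_gripper(opening): finger opening in mm; the grip force is fixed at half the most; returns when the fingers have stopped.
- env.hold(seconds).
- env.ik(position, orientation): joint angles nearest the present ones, or None.
- env.read_state(): the state.
- viewer.camera(name): name is "scene" or "top" or "wrist"; returns the picture (400x640x3 uint8, blue, green, red); there is no depth.
- viewer.camera_params(name): a dict with "fx", "fy", "cx", "cy" (pixels), "pose" (4x4, takes a point from camera to world coordinates); the wrist camera has in their place "tool_from_camera" (4x4, takes a point from camera to tool coordinates, whose origin is the TCP and whose axes are the flange's). Camera axes: x right, y up, looking along -z (the intrinsics and any distortion apply to the point x, -y, -z); pixel columns grow to the right and rows downward; lengths in mm; the calibration is good to about 2 mm. A picture is of the moment at which its call begins: read the wrist's pose just before it. camera_params takes no time and is no camera call.
A pose or a line that the arm cannot do raises env.IKError and nothing moves.
- workorder.sign_off(): hands the job in; it is judged then, once.
The state is a dict: "time_s": time; "qpos": joint angles; "dq": joint speeds; "tau": joint torques, N m; "tool_pos": TCP position; "orientation": TCP orientation; "force": force on the tool from outside, world axes, zero at the start; "wrist_torque": the same for the moment, N m; "width": finger opening in mm; "grip_force": force on a finger pad.
Only numpy, scipy, OpenCV 4.12 (cv2) and the standard library are available. Lean on these libraries where they do the work, as an engineer would, in place of code of your own. Each camera call takes 0.05 s, during which the arm holds its last target. There are 200 camera calls.

### The job

Use the red-handled pry blade to lever up the hinged clear cover of the die by its front lip (the fingers must not touch the cover until the blade has raised it), and open the cover until it leans back past upright. Lay the blade back down flat on the counter, lift the formed brass bracket out of the die cavity, and lower it upright into the cream enamel cup, letting go only once it is down on the cup's floor. Leave the cover open, the cup where it stands, and everything else undisturbed.

Things in the scene. Friction and masses are not known exactly. Their poses are not given: they have to be found in the camera images.
- die: Dark steel die nest fixed to the counter, 118 (x) x 116 (y) mm, rim 54 mm high; origin: centre of underside, x from its front (robot side) to its hinge. 12 mm walls; opening 94 x 92 mm; inside a step at height 24 mm with a central pocket 70 (x) x 32 (y) mm, floor at height 12 mm. A front sill, 60 mm wide, 44 mm high, juts 22 mm from the front wall.
- die_cover (a joint): Cover angle (rad): 0 closed, 1.57 upright, 2.1 at its stop. Flat 6 mm plate, 138 x 116 mm, clear with teal rim, hinged on the die's back top edge. Closed it lies on the rim (underside at 54 mm); its lip overhangs the front wall by 20 mm, leaving a 10 mm high slot over the sill. The stiff hinge stays where left; raising the lip takes 2 to 3 N.
- cover_hinge (a point): Middle of the hinge axis: 59 mm behind the die's centre, 54 mm above the counter; the axis is the die's y axis and the cover swings up and away from the robot.
- cover_lip (a point): Middle of the cover's front lip edge, on its underside, 138 mm from the hinge axis; moves with the cover.
- bracket: Formed brass U bracket: foot 66 (x) x 28 (y) x 4 mm; on its long sides two upright walls 40 mm long (x), 4 mm thick, 28 mm over the outsides; 34 mm high in all. Origin: centre of the foot's underside, z up. Starts on the pocket floor, x along the die's x, 2 mm play all round; grip across the walls (y). About 0.09 kg.
- blade: Pry blade lying flat. Red handle 95 (x) x 16 (y) x 22 (z) mm, from x = -75 to +20 mm; a steel blade 14 mm wide, 2.5 mm thick runs on to x = +100 mm, its mid-thickness 11 mm above the handle's underside. Origin: on the underside, under the balance point.
- blade_tip (a point): End of the steel blade, mid-thickness: 100 mm ahead of the blade's origin, 11 mm above the handle's underside.
- cup: Shallow cream enamel cup with chipped rim, loose: 120 mm across the rim, 40 mm high, walls 3 mm, inner floor about 106 mm across, 4 mm above the counter. Origin at the centre of its underside.
- zoom_lens: Bystander: chrome zoom lens standing upright, 74 mm across, 105 mm high; origin at the centre of its underside.
- screw_jar: Bystander: amber glass jar, 60 mm across, 85 mm high; origin at the centre of its underside.
- lens_cap: Bystander: brown bakelite lens cap lying flat, 56 mm across, 10 mm high; origin at the centre of its underside.
- focus_screen: Bystander: green glass focusing screen in a steel frame lying flat, 50 x 66 x 7 mm; origin at the centre of its underside.
- film_can_a: Bystander: black film canister, 34 mm across, 51 mm high; origin at the centre of its underside.
- film_can_b: Bystander: aluminium film canister, 34 mm across, 51 mm high; origin at the centre of its underside.
- loupe: Bystander beside the die: black eye loupe, 32 mm across, 35 mm high; origin at the centre of its underside.
- spool: Bystander beside the die: brass take-up spool standing up, 30 mm across, 32 mm high; origin at the centre of its underside.

How it is judged (in metres and radians):
On the way, in this order (a step that is already met when the one before it is completed fails the run):
1. the blade has levered the cover up (more than 0.15 rad, blade bearing on it) (value of joint die_cover above 0.15 rad and contact force between blade and die_cover above 0.2 N), for 0.1 s.
2. the cover stands open, past upright (more than 1.6 rad) (value of joint die_cover above 1.6 rad), for 0.2 s.
3. the bracket is held clear above the die (its foot more than 10 mm above the rim) (z of bracket in the frame of die above 0.064 m and contact force between the fingers and bracket above 0.3 N), for 0.1 s.
4. the bracket is lowered into the cup still in the fingers (foot within 8 mm of the cup's floor) (horizontal distance between bracket and cup below 0.035 m and z of bracket in the frame of cup below 0.012 m and contact force between the fingers and bracket above 0.3 N), for 0.1 s.
At the end, for the whole second after the job is handed in: The bracket stands flat (within 0.15 rad) on the cup's floor, within 30 mm of its centre; the cup is upright within 40 mm of where it began; the cover is open past upright (over 1.6 rad); the blade lies flat on the counter (origin below 26 mm, tip below 22 mm); all at rest (horizontal distance between bracket and cup below 0.03 m and z of bracket in the frame of cup between 0.001 and 0.009 m and angle between bracket's own z axis and vertical below 0.15 rad and linear speed of each of bracket, blade below 0.02 m/s and angle between cup's own z axis and vertical below 0.1 rad and distance of cup from where it was at the start of the episode below 0.04 m and height (world z) of cup below 0.006 m and value of joint die_cover above 1.6 rad and height (world z) of blade below 0.026 m and height (world z) of blade_tip below 0.022 m); the robot touches nothing.
It fails at once if the fingers touch the cover before it is raised (below 0.15 rad) (contact force between the fingers and die_cover above 0.5 N and value of joint die_cover below 0.15 rad).
It fails at once if a bystander (lens, jar, cap, screen, film canisters, loupe, spool) is moved more than 25 mm or tipped over (distance of any of zoom_lens, screw_jar, lens_cap, focus_screen, film_can_a, film_can_b, loupe, spool from where it was at the start of the episode above 0.025 m or angle between any of zoom_lens, screw_jar, lens_cap, focus_screen, film_can_a, film_can_b, loupe, spool's own z axis and vertical above 0.3 rad).
It fails at once if the cup is tipped (angle between cup's own z axis and vertical above 0.35 rad).
It also fails if it takes over 72 s, if anything falls off the work surface, if the arm or the gripper's body presses on something with over 40 N, if the wrist force passes 120 N, or if a joint passes its speed limit or range.

## Working session

There is one attempt and no reset: what is moved stays moved. The work goes in short steps, each a Python script; the robot and the scene stay as the last script left them, time stands still between calls to the robot, and variables do not carry over. Pictures are saved under pics/ and viewed, at most 13 in all, crops included, and the job is handed in when it is done.

```bash
mkdir -p pics; ls; python3 - <<'E'
from station import env, viewer
import cv2
for n in ("top","scene"):
    im=viewer.camera(n); cv2.imwrite(f"pics/{n}0.png",im)
    p=viewer.camera_params(n); print(n,p)
print(viewer.camera_params("wrist")); s=env.read_state(); print(s)
E
```

```text
pics
top {'fx': 446.82111586950265, 'fy': 446.82111586950265, 'cx': 322.52646145191153, 'cy': 201.43376454447352, 'pose': array([[-2.58626454e-02,  9.79916233e-01, -1.97725314e-01,
         3.11271454e+02],
       [-9.99592835e-01, -2.29649732e-02,  1.69344275e-02,
        -2.66790993e+00],
       [ 1.20535638e-02,  1.98082777e-01,  9.80111180e-01,
         1.25562949e+03],
       [ 0.00000000e+00,  0.00000000e+00,  0.00000000e+00,
         1.00000000e+00]])}
scene {'fx': 413.1635324129859, 'fy': 413.1635324129859, 'cx': 321.79911360366776, 'cy': 205.81579784762383, 'pose': array([[-7.09765498e-01, -4.89504153e-01,  5.06575386e-01,
         1.09506256e+03],
       [ 7.04415070e-01, -4.87384102e-01,  5.16000141e-01,
         5.34036922e+02],
       [-5.68742254e-03,  7.23078434e-01,  6.90742522e-01,
         8.23952334e+02],
       [ 0.00000000e+00,  0.00000000e+00,  0.00000000e+00,
         1.00000000e+00]])}
{'fx': 327.7354699306396, 'fy': 327.7354699306396, 'cx': 319.1135441348579, 'cy': 200.71168036952344, 'tool_from_camera': array([[-1.47107356e-04,  9.55413851e-01,  2.95269965e-
[... 279 characters left out ...]
+00]])}
{'time_s': 0.1, 'qpos': array([-1.16400306e+00,  4.23778726e-01,  1.63058154e+00,  6.33053087e-06,
        1.08858834e+00, -1.90011445e-02]), 'dq': array([ 0.00088345, -0.00308573, -0.00363695, -0.00026634,  0.00062487,
       -0.00087133]), 'tau': array([ 2.08568730e-03, -5.45615280e+01, -2.74326020e+01,  6.46337285e-02,
        1.87902083e-02, -3.10735757e-06]), 'tool_pos': array([ 258.0277215 , -568.83768107,  301.98300766]), 'orientation': array([ 9.77422946e-01,  2.11291091e-01, -1.27883682e-04, -6.65810401e-04]), 'force': array([-0.0687061 ,  0.64949336, -0.62853033]), 'wrist_torque': array([-0.03756998,  0.03597913, -0.07151947]), 'grip_force': 0.0, 'width': 88.08877287079832}
```

View pics/top0.png

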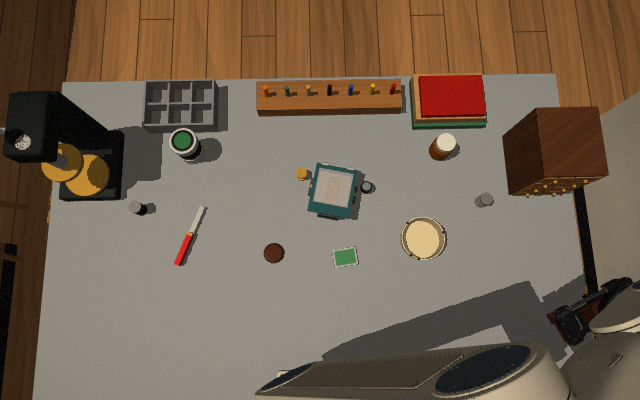

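View pics/scene0.png

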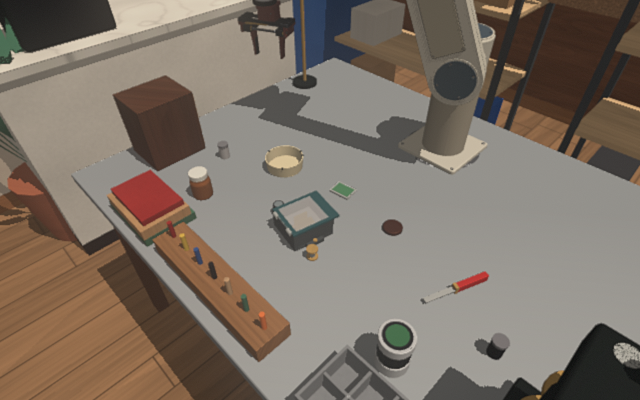

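The top view shows the die at about (335,190), its front lip facing down the image; the blade runs from handle end (180,264) to tip (204,207); the cup is at (424,239). Loupe is at (367,187) and spool at (302,174). I'll get rough positions, then take close looks with the wrist camera.

```bash
cat > h.py <<'E'
import numpy as np, cv2
from scipy.spatial.transform import Rotation as R
from station import env, set_gripper, viewer, workorder
def down(psi): return (R.from_euler('z',psi)*R.from_euler('x',np.pi)).as_quat()
def campose(n,s=None):
    p=viewer.camera_params(n)
    if n!='wrist': return p,p['pose']
    T=np.eye(4);T[:3,:3]=R.from_quat(s['orientation']).as_matrix();T[:3,3]=s['tool_pos']
    return p,T@p['tool_from_camera']
def ray(p,T,px,z):
    d=T[:3,:3]@np.array([(px[0]-p['cx'])/p['fx'],-(px[1]-p['cy'])/p['fy'],-1])
    o=T[:3,3]; return o+d*(z-o[2])/d[2]
def proj(p,T,X):
    c=(np.atleast_2d(X)-T[:3,3])@T[:3,:3]
    return np.c_[p['cx']+p['fx']*c[:,0]/-c[:,2], p['cy']-p['fy']*c[:,1]/-c[:,2]]
def snap(name):
    s=env.read_state(); im=viewer.camera('wrist'); p,T=campose('wrist',s)
    cv2.imwrite(f'pics/{name}.png',im); np.savez(f'pics/{name}.npz',T=T)
    return im,p,T
def load(name): return viewer.camera_params('wrist'), np.load(f'pics/{name}.npz')['T']
E
python3 - <<'E'
from h import *
p,T=campose('top')
for n,px,z in [('bladetip',(204,207),11),('handle end',(180,264),22),('die',(335,190),57),('cup',(424,239),40),('lip l',(307,212),57),('lip r',(354,219),57),('hinge l',(317,163),57),('hinge r',(361,170),57),('loupe',(367,187),35),('spool',(302,174),32),('screen',(345,257),7),('cap',(274,253),10)]:
    print(n,ray(p,T,px,z).round())
X=ray(p,T,(192,235),15); D=ray(p,T,(334,195),57)
a=ray(p,T,(317,163),57)-ray(p,T,(307,212),57); psi=np.arctan2(a[1],a[0])
print('die yaw',psi)
# camera sits on tool +x side; try pictures
for nm,P,z,yaw in [('die1',D,330,psi),('blade1',X,270,psi)]:
    for y in (yaw,yaw+np.pi):
        ok=env.ik([P[0],P[1],z],down(y)); print(nm,y,None if ok is None else ok.round(2))
E
```

```text
bladetip [554. 311.  11.]
handle end [395. 369.  22.]
die [584. -59.  57.]
cup [ 445. -299.   40.]
lip l [525.  20.  57.]
lip r [ 502. -108.   57.]
hinge l [663. -11.  57.]
hinge r [ 640. -133.   57.]
loupe [ 596. -150.   35.]
spool [639.  32.  32.]
screen [404. -83.   7.]
cap [420. 114.  10.]
die yaw -0.21744919171092575
die1 -0.21744919171092575 [-0.12  0.32  1.72 -0.    1.1   1.67]
die1 2.9241434618788675 [-0.12  0.32  1.72  0.    1.1  -1.47]
blade1 -0.21744919171092575 [ 0.6   0.4   1.75 -0.    0.99  2.39]
blade1 2.9241434618788675 [ 0.6   0.4   1.75  0.    0.99 -0.75]
```

```bash
python3 - <<'E'
from h import *
y=-0.2+np.pi
for nm,P in [('cup1',(445,-299,240)),('die1',(575,-55,260)),('blade1',(475,340,200))]:
    env.reach(P,down(y if nm!='blade1' else np.pi-.35)); env.hold(.2); snap(nm)
    print(nm,env.read_state()['time_s'])
E
```

```text
cup1 2.0667
die1 3.3917
blade1 5.1667
```

View pics/die1.png

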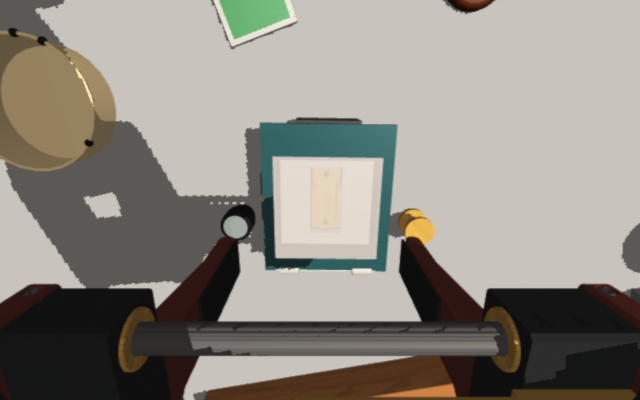

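View pics/blade1.png

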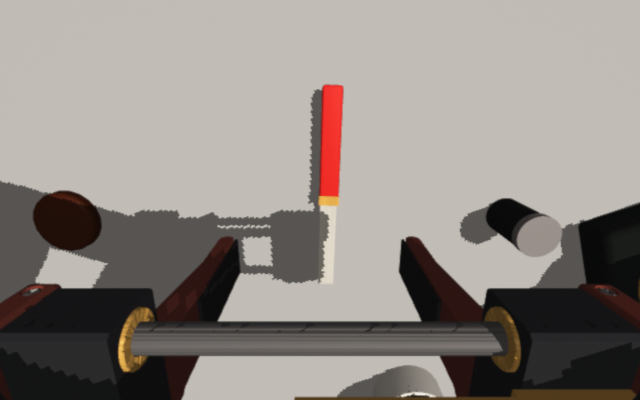

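View pics/cup1.png

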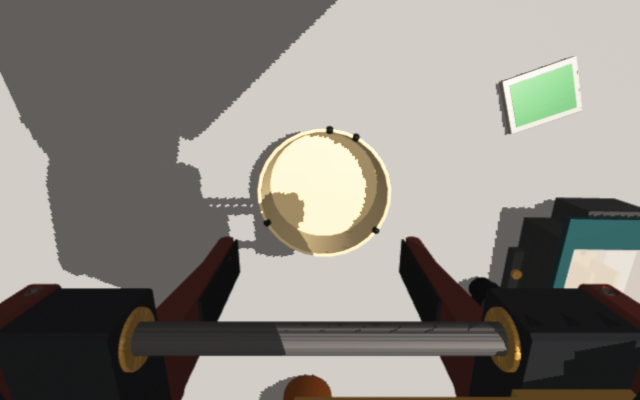

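Die view: cover corners at (261,123), (397,125), (387,272) and (267,270). Blade view: handle end at (333,85), ferrule end at (328,205), tip at (327,283). Cup view: rim spans columns 258–390 and rows 128–256. Next I'll convert these to positions and check them against the given sizes.

```bash
python3 - <<'E'
from h import *
from scipy.optimize import least_squares
p,T=load('die1')
px=np.array([(261,123),(397,125),(267,270),(387,272)])
C=[ray(p,T,q,60)[:2] for q in px]
print('sizes lip,hinge,l,r',*(np.linalg.norm(C[a]-C[b]).round(1) for a,b in((0,1),(2,3),(0,2),(1,3))))
L=np.array([(-79,-58),(-79,58),(59,-58),(59,58)])
def f(v):
    c,s=np.cos(v[2]),np.sin(v[2]); W=L@np.array([[c,s],[-s,c]])+v[:2]
    return (proj(p,T,np.c_[W,np.full(4,60)])-px).ravel()
r=least_squares(f,[580,-57,-.2]); print('die',r.x.round(3),r.fun.round(1))
for n,q,z in(('brk a',(311,167),46),('brk b',(341,230),46)): print(n,ray(p,T,q,z).round(1))
p,T=load('blade1')
e,fr,t=ray(p,T,(333,85),22),ray(p,T,(328.5,205),16),ray(p,T,(327,283),12)
print('blade',e.round(1),fr.round(1),t.round(1),'len',np.linalg.norm((t-e)[:2]),np.linalg.norm((t-fr)[:2]),'yaw',np.arctan2(*(t-e)[1::-1]))
p,T=load('cup1')
a=[ray(p,T,q,40)[:2] for q in((258,192),(390,192),(324,128),(324,256))]
print('cup diam',np.linalg.norm(a[0]-a[1]),np.linalg.norm(a[2]-a[3]),'c',np.mean(a,0).round(1))
E
```

```text
sizes lip,hinge,l,r 114.4 115.9 138.2 138.7
die [ 5.93769e+02 -5.15170e+01 -2.11000e-01] [-0.7  0.6  1.3 -0.1 -0.5  0.2 -0.3 -0.7]
brk a [551.8 -58.5  46. ]
brk b [618.4 -42.9  46. ]
blade [393.5 381.3  22. ] [483.3 345.8  16. ] [556.3 318.3  12. ] len 174.60540945177746 78.0494852013967 yaw -0.3689248677840845
cup diam 118.07910888779557 119.28437612786779 c [ 445.7 -294.4]
```

```bash
cat >> h.py <<'E'
DIE=np.array([593.8,-51.5,0]); DY=-0.211; BL=np.array([463.3,354.3,0]); BY=-0.369; CUP=np.array([445.7,-294.4,0])
def dw(x,y,z): return R.from_euler('z',DY).apply([x,y,z])+DIE
def tip_tcp(x,z,y=0): return dw(x-100,y,z+73)   # TCP for blade tip at die-frame x,z
def rep(): s=env.read_state(); print(round(s['time_s'],2),s['tool_pos'].round(1),'F',s['force'].round(1),'w',round(s['width'],1),'g',round(s['grip_force'],1),flush=True)
E
python3 - <<'E'
from h import *
set_gripper(50)
q=down(np.pi+BY)
env.reach(BL+[0,0,130],q); env.move_l(BL+[0,0,84],rate=80); rep()
set_gripper(8); rep()
env.move_l(BL+[0,0,160]); rep()
env.reach(tip_tcp(-100,75),down(np.pi+DY)); env.move_l(tip_tcp(-92,49)); env.hold(.3); rep()
im,p,T=snap('pre'); print(proj(p,T,[dw(-92,0,50),dw(-79,0,60)]).round(1))
p,T=campose('scene'); im=viewer.camera('scene'); X=proj(p,T,[dw(-92,0,49),dw(-79,-58,54),dw(-79,58,54)]); print(X)
c=im[150:270,230:390]; cv2.imwrite('pics/pre_s.png',cv2.resize(c,None,fx=4.5,fy=4.5,interpolation=cv2.INTER_CUBIC))
E
```

```text
7.03 [463.3 354.3  83.8] F [0.4 0.8 0.1] w 50.3 g 0.0
7.66 [463.3 354.3  84.2] F [-0.3 -0.5  2.8] w 15.6 g 30.0
8.32 [463.  354.1 159.6] F [-0.3 -0.1 -2. ] w 16.1 g 30.0
10.33 [406.2 -11.2 122.5] F [-0.6 -0.3 -0.4] w 15.8 g 30.0
[[317.7 407.7]
 [317.7 439.5]]
[[331.01876112 203.96635314]
 [315.65906848 192.44169614]
 [339.15907056 217.19234977]]
```

View pics/pre.png

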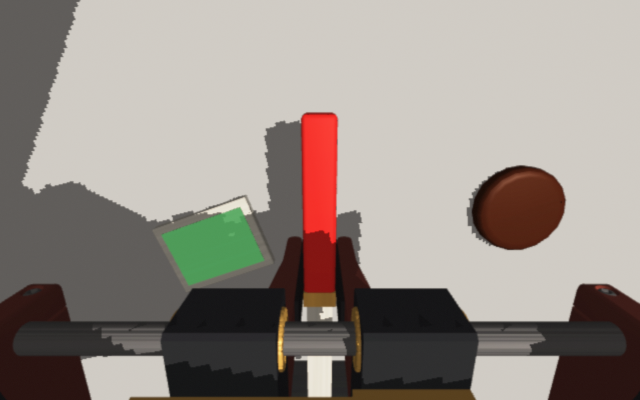

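View pics/pre_s.png

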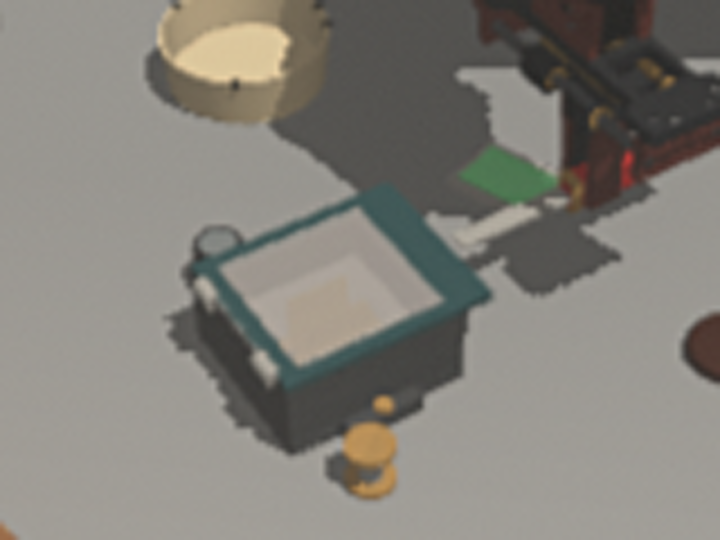

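The picture shows the blade straight in the fingers. Its tip is at crop (457,240) against a predicted (455,243), so it is lined up with the slot. Inserting now.

```bash
python3 - <<'E'
from h import *
print(env.move_l(tip_tcp(-63,49),rate=40,f_stop=6)); rep()
H=np.array([59,54])
def tip(th,r): return H[0]-r*np.cos(th), H[1]-1+r*np.sin(th)
for th in (.05,.15,.28):
    print(env.move_l(tip_tcp(*tip(th,122)),rate=40,f_stop=15)); rep(); print(env.read_state()['wrist_torque'].round(2))
env.hold(.3)
p,T=campose('scene'); im=viewer.camera('scene')
x,z=tip(.28,122); print((proj(p,T,[dw(x,0,z)])-[230,130])*4.5)
cv2.imwrite('pics/lev.png',cv2.resize(im[130:260,230:390],None,fx=4.5,fy=4.5,interpolation=cv2.INTER_CUBIC))
E
```

```text
False
11.31 [434.1 -17.3 121.9] F [-0.8  0.4 -1.3] w 15.6 g 30.0
False
11.71 [434.5 -17.4 132.4] F [-0.3 -0.5 -2. ] w 15.8 g 30.0
[ 0.07  0.01 -0.01]
False
12.17 [436.  -17.7 144.6] F [-0.2  0.  -0.2] w 16.2 g 30.0
[0.05 0.   0.01]
False
12.72 [439.4 -18.4 160. ] F [-0.8 -0.1 -0.9] w 16.0 g 30.0
[ 0.05 -0.11 -0.02]
[[407.16619147 307.66275353]]
```

View pics/lev.png

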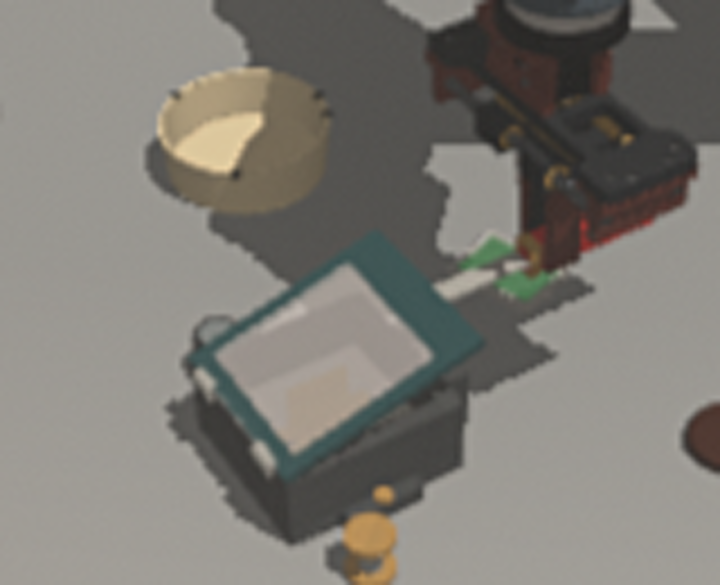

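The cover is up: the near lip corner moved to crop (485,342), roughly 0.2 rad, with the blade still under it. I'll continue along the arc.

```bash
python3 - <<'E'
from h import *
for th in (.4,.5,.65,.8,.95,1.1,1.25):
    r=122-8*(th-.28)
    hit=env.move_l(tip_tcp(59-r*np.cos(th),53+r*np.sin(th)+8),rate=70,f_stop=20); print(round(th,2),hit,end=' '); rep()
    if hit: break
p,T=campose('scene'); im=viewer.camera('scene')
cv2.imwrite('pics/mid.png',cv2.resize(im[90:250,230:430],None,fx=3.6,fy=3.6,interpolation=cv2.INTER_CUBIC))
E
```

```text
0.4 False 13.53 [444.9 -19.6 181.4] F [-0.2  0.1  0.1] w 15.6 g 30.0
0.5 False 13.86 [450.8 -20.8 191.7] F [ 0.8 -0.8 -0. ] w 15.5 g 30.0
0.65 False 14.27 [461.7 -23.2 206.4] F [ 0.3 -0.1 -0.6] w 16.0 g 30.0
0.8 False 14.67 [474.3 -25.9 219. ] F [-0.3  0.4 -0.9] w 15.7 g 30.0
0.95 False 15.07 [488.2 -28.8 229.2] F [-0.1  0.5 -0.7] w 15.6 g 30.0
1.1 False 15.47 [503.3 -32.1 237.1] F [ 0.6 -0.4 -0.5] w 16.2 g 30.0
1.25 False 15.87 [519.2 -35.5 242.6] F [ 0.1  0.6 -1.2] w 15.6 g 30.0
```

View pics/mid.png

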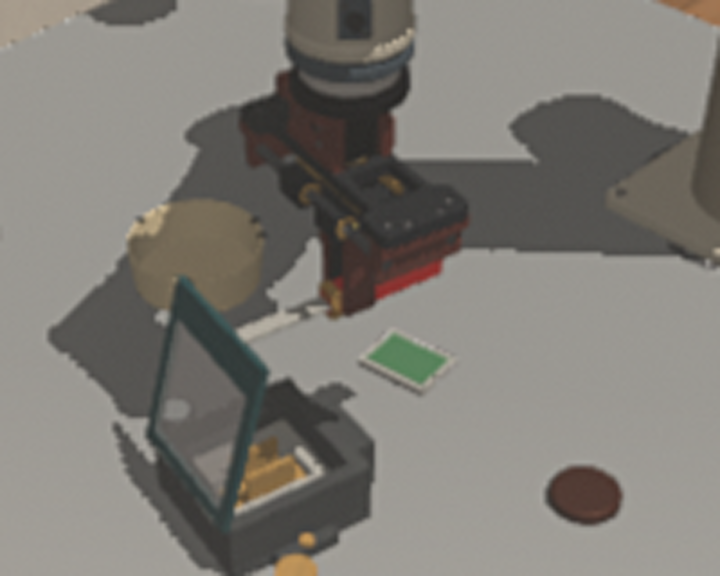

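The cover is nearly upright with the blade tip behind its front face, near crop (240,330). I'll push it past upright, retreat, and return the blade.

```bash
python3 - <<'E'
from h import *
for x,z in ((45,172),(70,170),(95,162)):
    print(env.move_l(tip_tcp(x,z),rate=70,f_stop=20),end=' '); rep()
env.move_l(tip_tcp(20,165),rate=120)
env.move_l(tip_tcp(-100,150),rate=200); rep()
env.reach(BL+[0,0,130],down(np.pi+BY)); env.hold(.2); rep()
p,T=campose('scene'); im=viewer.camera('scene')
a=cv2.resize(im[130:260,230:390],(640,520))[:, :400]
b=cv2.resize(im[200:330,390:520],(520,520))[:,120:]
cv2.imwrite('pics/back.png',np.hstack([a,b])); print((proj(p,T,[BL+R.from_euler('z',BY).apply([100,0,57])])-[390,200])*4+[400-120,0])
E
```

```text
False 16.38 [540.5 -40.1 245. ] F [-0.5  0.5 -1.5] w 15.8 g 30.0
False 16.89 [564.8 -45.3 242.8] F [ 0.4 -0.2 -1.3] w 15.6 g 30.0
False 17.42 [589.1 -50.5 234.6] F [ 0.9  0.5 -0.8] w 15.5 g 30.0
18.95 [399.9  -9.8 223.5] F [ 0.3  0.7 -0.5] w 15.5 g 30.0
20.57 [463.8 353.4 130.5] F [-0.6 -1.2 -1.6] w 15.7 g 30.0
[[431.34083031 359.23673639]]
```

View pics/back.png

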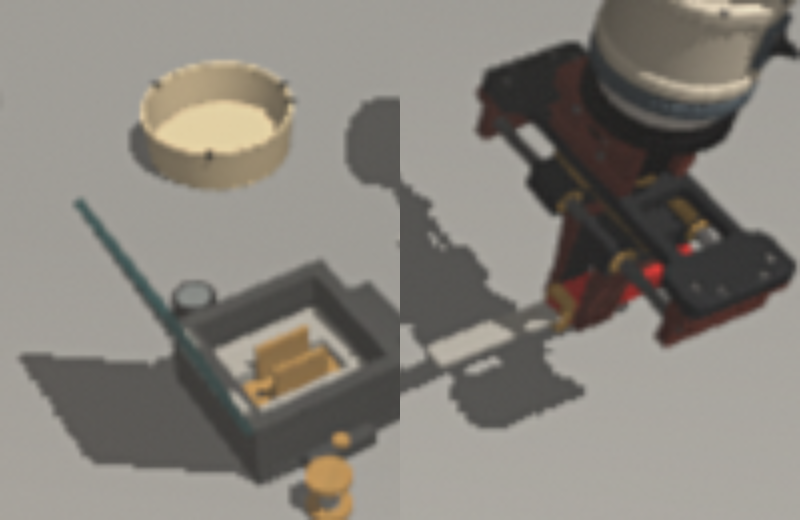

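The cover leans well back with nothing else moved. The blade tip is at (430,357) against a predicted (431,359), so it hasn't slipped. Now I'll lay it down and fetch the bracket.

```bash
python3 - <<'E'
from h import *
env.move_l(BL+[0,0,92],down(np.pi+BY),rate=100); print(env.move_l(BL+[0,0,83.5],rate=15,f_stop=4)); rep()
set_gripper(30); env.hold(.2); env.move_l(BL+[0,0,200],rate=150)
q=down(np.pi+DY)
env.reach(dw(0,0,220),q); set_gripper(46); env.move_l(dw(0,0,125),rate=120)
print(env.move_l(dw(0,0,108),rate=40,f_stop=6)); rep()
set_gripper(24); rep()
env.move_l(dw(0,0,125),rate=40); env.move_l(dw(0,0,200),rate=150); env.hold(.2); rep()
im,p,T=snap('brk')
cv2.imwrite('pics/top2.png',viewer.camera('top'))
E
```

```text
True
21.68 [463.3 354.3  84.2] F [ 0.9 -0.4  4.1] w 15.8 g 30.0
False
26.83 [593.7 -51.5 107.7] F [-0.2  0.2 -0.7] w 45.9 g 0.0
27.26 [593.9 -51.6 108.2] F [-0.4 -0.8  0.3] w 27.9 g 30.0
28.68 [593.2 -51.4 198.8] F [ 0.3  0.3 -0.6] w 27.8 g 30.0
```

View pics/brk.png

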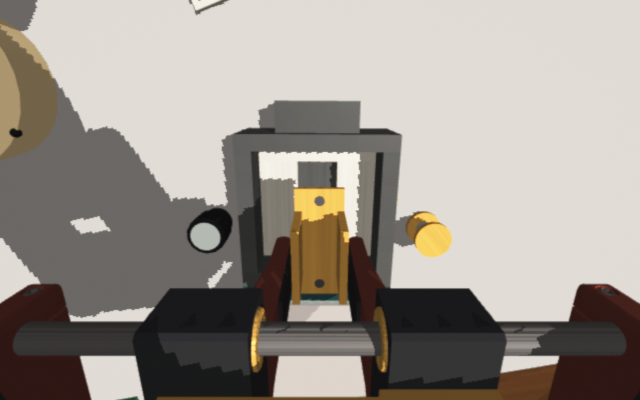

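The bracket is held squarely between the fingers (foot seen at rows 188–300, column 320), clear above the die. Next is lowering it into the cup.

```bash
python3 - <<'E'
from h import *
q=down(np.pi+DY)
env.reach(CUP+[0,0,190],q); env.hold(.2); env.move_l(CUP+[0,0,108],rate=80)
print(env.move_l(CUP+[0,0,98],rate=15,f_stop=4)); env.hold(.3); rep()
set_gripper(44); env.hold(.3); env.move_l(CUP+[0,0,220],rate=100); env.hold(.5); rep()
im,p,T=snap('fin'); sc=viewer.camera('scene')
cv2.imwrite('pics/fin2.png',np.hstack([cv2.resize(im[60:320,180:460],(400,371)),cv2.resize(sc[120:330,230:456],(400,371))]))
E
```

```text
True
32.1 [ 445.7 -294.4  100.1] F [-0.3  0.5  5.4] w 27.8 g 30.0
34.73 [ 445.7 -294.4  219.9] F [0.3 0.1 0.2] w 44.1 g 0.0
```

View pics/fin2.png

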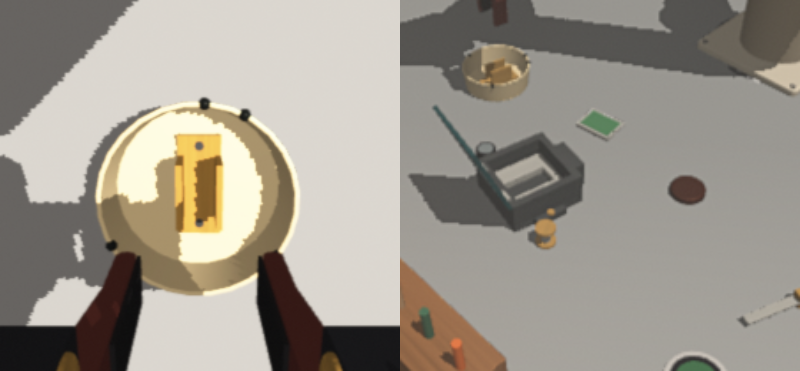

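The bracket stands flat in the middle of the cup, at (199,183) in a rim centred near (198,198). The cover is open, the blade lies flat, and the bystanders are in place.

```bash
python3 -c "
from station import workorder
print(workorder.sign_off())"
```

```text
the job is handed in; nothing more can be done
None
```

The job is handed in (no verdict was returned): the blade levered the cover up and pushed it past upright, the blade is back flat on the counter, and the bracket stands upright on the cup's floor, released only after it touched down, at about 35 s of the 72 s allowed.

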